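Make up two sample kits in the microbiology lab

TASK

Make up the two sample kits: in the tray with three compartments put the Petri dish in the middle compartment, and the tall bottle and the slide box in the two end ones; in the tray with two compartments put the wide jar in one and the small vial in the other. Set each thing down gently, right way up and flat on the tray floor, one to a compartment (where there is a choice, either will do), and never tip it over. Leave the wash bottle, the stack of large dishes and the beaker where they stand.

Things in the scene. Friction and masses are not known exactly. Their poses are not given: they have to be found in the camera images.
- tray3: The three-compartment tray: steel sheet 3 mm thick, 112 mm wide (its x), rim and dividers 10 mm high above the bench, tray floor 3 mm above the bench. Each compartment is 106 mm (x) by 96 mm (y) inside. Origin: centre of its underside; its y axis runs along the row of compartments. Fixed to the bench. 300 mm long; compartment centres at y = -99, 0 and +99 mm.
- tray2: The two-compartment tray: steel sheet 3 mm thick, 112 mm wide (its x), rim and dividers 10 mm high above the bench, tray floor 3 mm above the bench. Each compartment is 106 mm (x) by 96 mm (y) inside. Origin: centre of its underside; its y axis runs along the row of compartments. Fixed to the bench. 201 mm long; compartment centres at y = -49.5 and +49.5 mm.
- bottle: Tall round sample bottle with amber contents and white screw cap, 95 mm high; body 42 mm diameter up to 68 mm height, cap 36 mm diameter above 72 mm. About 110 g. Origin: centre of its underside, z up. Loose, stands on the bench at the start.
- jar: Low wide round jar with amber contents and bare metal lid, 45 mm high, 58 mm diameter (lid, above 29 mm height, 56 mm). About 120 g. Origin: centre of its underside, z up. Loose, stands on the bench at the start.
- vial: Small round clear vial with black cap, 55 mm high; body 26 mm diameter up to 35 mm height, cap 24 mm above 39 mm. About 30 g. Origin: centre of its underside, z up. Loose, stands on the bench at the start.
- dish: Single small Petri dish with its lid on, a flat disc 56 mm diameter, 18 mm high, with pale yellowish agar seen through it. About 40 g. The larger dishes elsewhere stay. Origin: centre of its underside, z up. Loose, stands on the bench at the start.
- slidebox: Grey oblong slide box with a paper label on top, 80 mm long (its x), 30 mm wide (its y), 24 mm high. About 70 g. Origin: centre of its underside, z up. Loose, stands on the bench at the start.
- washbottle: Bystander, leave in place: tall whitish wash bottle with spout, 60 mm diameter, 190 mm high. Origin: centre of its underside. Loose.
- dishstack: Bystander, leave in place: stack of four large Petri dishes, 90 mm diameter, 72 mm high. Origin: centre of its underside. Loose.
- beaker: Bystander, leave in place: small empty beaker, 52 mm diameter, 70 mm high. Origin: centre of its underside. Loose. (A few loose white caps, 25 mm across and 11 mm high, and a small timer also lie about and do not matter.)

How it is judged:
By the outcome, as a careful person would: the job done as asked, in the order asked, and still so for the second after the job is handed in, with the robot touching nothing.
It also fails if it takes over 134 s, if anything falls off the work surface, if the arm or the gripper's body presses on something with over 40 N, if the wrist force passes 120 N, or if a joint passes its speed limit or range.

ROBOT

A 6-joint arm with a two-finger parallel gripper is mounted at the origin on the work surface. World frame = base frame: x ahead of the robot, y to its left, z up, the work surface at z = 0. Lengths are in mm, angles in degrees, forces in N, time in s.
With the tool pointing down it reaches from about 300 to 850 mm from the base axis. Payload 4.2 kg.
Tool frame: the origin (TCP) lies midway between the tips of the shut fingers; the grasp point (between the pads) lies 19 mm behind it; z points along the fingers, y is the line along which they close (so a half turn about z gives the same grasp; the last joint's range is limited). The gripper opens to 91 mm and grips with 3 to 60 N. Pads are 32 mm wide; open, the fingers measure 118 mm over their backs; the gripper's body (76 mm by 178 mm) begins 60 mm behind the grasp point.
Start: joints at [64.973, 18.312, 89.639, -0, 72.044, -1.146], TCP at [232.785, 525.789, 213.976] pointing down, gripper open.
Joint ranges: [-177.97, 177.97], [-48.28, 115.42], [12.27, 149.76], [-77.06, 257.06], [2.81, 150.46], [-146.56, 146.56]. Speed limits (degrees/s): [147.25, 147.25, 180, 180, 180, 180].

INTERFACE

Orientations are given as [roll, pitch, yaw] about the fixed x, y, z axes, in that order (R = Rz(yaw) Ry(pitch) Rx(roll)).
In Python, from workcell import env gives the robot as it stands.
- The arm moves only by the shell command python3 drive.py 'ROWS' [OPENING] [FORCE]. ROWS is a JSON object with one list for each field, all of the same length, 1 to 8, a row being the entries at one place: tx, ty, tz (the shift in units of 100 mm), rx, ry, rz (a rotation vector in units of 5 degrees); each row shifts and turns the commanded pose from where the row before left it, along the tool's axes as they then stand; what a row does not reach is not made up. A row lasts 1/10 s, in which the tool goes at most 50 mm and 8.59 degrees, less where a joint would pass 70% of its speed; a pose out of reach is approached as far as the arm can. OPENING is the finger opening in mm, set as the command begins (- or left out keeps the last). The fingers move at their own pace and stop on an object; FORCE is the grip in N (left out, the last holds). Time passes only in rows, so rows that do not move let the fingers close. It prints the time, the measured TCP pose, the force, the opening and the grip force at its end. Input that does not fit is refused with a message, and nothing moves.
- env.state(): the state, without advancing time (a new reading comes with each control period).
- env.grab_frame(name): name is "side" or "top" or "wrist"; returns the picture (384x512x3 uint8, blue, green, red); there is no depth.
- env.camera_model(name): a dict with "fx", "fy", "cx", "cy" (pixels), "D" ([k1, k2, p1, p2, k3] as OpenCV has them; the pictures are not rectified), "T" (4x4, takes a point from camera to world coordinates). Camera axes: x right, y up, looking along -z (the intrinsics and any distortion apply to the point x, -y, -z); pixel columns grow to the right and rows downward; lengths in mm; the calibration is good to about 2 mm. A picture is of the moment at which its call begins: read the wrist's pose just before it. camera_model takes no time and is no camera call; for the wrist camera it gives the pose at the moment of the call.
- env.job_done(): hands the job in; it is judged then, once.
The state is a dict: "time_s": time; "qpos": joint angles; "qvel": joint speeds; "effort": joint torques, N m; "ee_pos": TCP position; "ee_rot": TCP orientation; "force": force on the tool from outside, world axes, zero at the start; "torque": the same for the moment, N m; "gripper_width": finger opening in mm; "gripper_force": force on a finger pad.
Only numpy, scipy, OpenCV 4.12 (cv2) and the standard library are available. Lean on these libraries where they do the work, as an engineer would, in place of code of your own. Each camera call takes 0.05 s, during which the arm holds its last target. There are 200 camera calls.

## Working session

There is one attempt and no reset: what is moved stays moved. The work goes in short steps, Python scripts to look and compute and a shell command to move; the robot and the scene stay as the last step left them, time stands still between calls to the robot, and variables do not carry over. Pictures are saved under pics/ and viewed, at most 14 in all, crops included, and the job is handed in when it is done.

```bash
ls; mkdir -p pics; python3 - <<'E'
from workcell import env
import cv2
for n in("top","side"):
    cv2.imwrite(f"pics/{n}0.png",env.grab_frame(n)); m=env.camera_model(n); print(n,{k:(v if k!='T' else [[round(float(a),3) for a in r] for r in v]) for k,v in m.items()})
print(env.state())
E
```

```text
drive.py
pics
workcell.py
top {'fx': 460.8065458383557, 'fy': 460.8065458383557, 'cx': 261.3588649989202, 'cy': 186.70719874907985, 'D': array([-0.14111743,  0.        ,  0.        ,  0.        ,  0.        ]), 'T': [[0.01, 0.982, -0.191, 342.847], [-1.0, 0.01, 0.001, -15.126], [0.003, 0.191, 0.982, 1345.98], [0.0, 0.0, 0.0, 1.0]]}
side {'fx': 364.30858531644435, 'fy': 364.30858531644435, 'cx': 257.5113905024222, 'cy': 191.88065756751791, 'D': array([-0.02727597,  0.        ,  0.        ,  0.        ,  0.        ]), 'T': [[-0.982, 0.132, -0.138, 448.288], [-0.191, -0.637, 0.747, 821.628], [0.01, 0.76, 0.65, 789.035], [0.0, 0.0, 0.0, 1.0]]}
{'time_s': 0.1, 'qpos': array([ 6.49734721e+01,  1.83483898e+01,  8.96979399e+01,  1.42124530e-03,
        7.20446868e+01, -1.14679159e+00]), 'qvel': array([ 0.00940023, -0.06540242, -0.21479527,  0.05819271, -0.01807046,
       -0.09054573]), 'effort': array([ 1.23128586e-03, -4.13335812e+01, -2.32510293e+01,  7.28305173e-02,
        4.21162590e-02, -7.21785136e-05]), 'ee_pos': array([232.58307781, 525.37674762, 213.21023498]), 'ee_rot': array([-1.79909029e+02, -3.17265625e-03,  1.56119822e+02]), 'force': array([-0.09847368,  0.27177006, -0.82405017]), 'torque': array([0.00967567, 0.0474018 , 0.0331505 ]), 'gripper_force': 0.0, 'gripper_width': 91.47976939738862}
```
```bash
python3 - <<'E'
import cv2
for n in("top","side"):
    cv2.imwrite(f"pics/{n}0b.png",cv2.resize(cv2.imread(f"pics/{n}0.png"),(800,600),interpolation=cv2.INTER_CUBIC))
E
```

View pics/top0b.png

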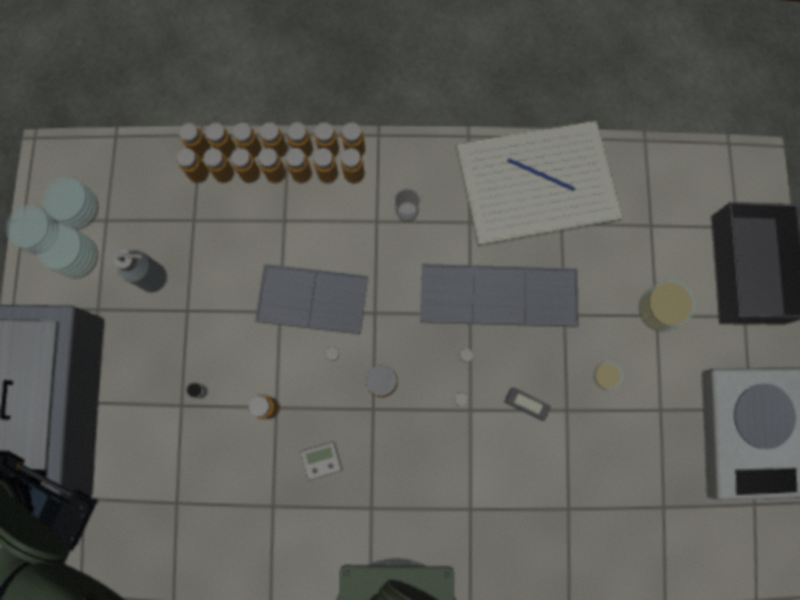

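View pics/side0b.png

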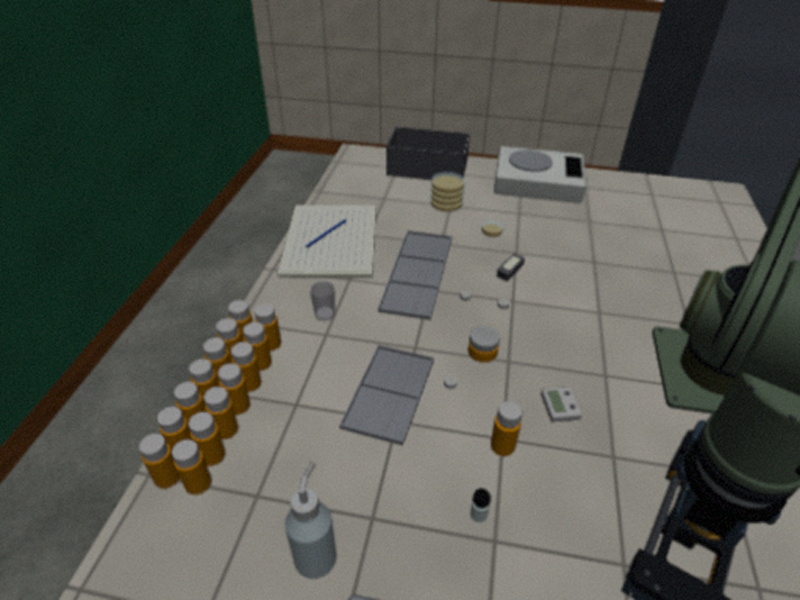

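The top view shows tray2 at (313,299) and tray3 at (499,295). The vial is at (195,390), bottle (262,407), jar (381,380), dish (608,376) and slide box (527,404). The side view agrees. Next I measure them.

```bash
cat > h.py <<'E'
import cv2,numpy as np
def ray(m,p):
    K=np.array([[m["fx"],0,m["cx"]],[0,m["fy"],m["cy"]],[0,0,1]])
    u=cv2.undistortPoints(np.array(p,float).reshape(-1,1,2),K,np.array(m["D"]))[:,0]
    T=np.array(m["T"]); d=np.c_[u[:,0],-u[:,1],-np.ones(len(u))]@T[:3,:3].T
    return T[:3,3],d
def on(m,p,z):
    o,d=ray(m,p); return o+d*((z-o[2])/d[:,2])[:,None]
def blob(mask,roi):   # largest contour in roi x0,y0,x1,y1
    x0,y0,x1,y1=roi; k=np.zeros_like(mask); k[y0:y1,x0:x1]=mask[y0:y1,x0:x1]
    c=cv2.findContours(k,cv2.RETR_EXTERNAL,cv2.CHAIN_APPROX_NONE)[0]
    return max(c,key=cv2.contourArea)
def cen(c):
    M=cv2.moments(c); return np.array([M["m10"]/M["m00"],M["m01"]/M["m00"]])
E
cat > m.py <<'E'
from h import *
from workcell import env
I=cv2.imread("pics/top0.png"); m=env.camera_model("top")
b,g,r=[I[...,i].astype(int) for i in range(3)]
S=lambda a:[int(v*.64) for v in a]
for n,x,y in(("vial",195,390),("bottle",262,407),("jar",381,380),("dish",608,376),("slide",527,404),("tray",313,285),("tray",450,280),("bench",420,470)):
    print(n,I[int(y*.64),int(x*.64)])
for n,roi,z,mk in(
 ("vial",(180,375,210,402),55,r<60),("bottle",(245,392,274,420),95,b>95),("jar",(362,362,400,400),45,(b-r>-8)&(r>80)),
 ("dish",(590,358,626,394),18,r-b>30),("slide",(500,380,556,425),24,r<85),("slidelab",(512,392,545,417),24,r>110),
 ("tray2",(250,258,375,340),10,b-r>5),("tray3",(412,257,585,333),10,b-r>5)):
    try:
        c=blob(mk.astype(np.uint8),S(roi)); P=on(m,c[:,0],z)[:,:2].astype(np.float32); R=cv2.minAreaRect(P)
        print(n,"area",cv2.contourArea(c),"cen",on(m,[cen(c)],z)[0].round(1),"rect",np.round(R[0],1),np.round(R[1],1),round(R[2],1))
    except Exception as e: print(n,e)
E
python3 m.py
```

```text
vial [25 26 28]
bottle [125 127 128]
jar [106 105 103]
dish [ 88 115 121]
slide [121 133 132]
tray [91 87 85]
tray [93 89 86]
bench [102 109 111]
vial area 64.0 cen [409.2 365.8  55. ] rect [409.5 365. ] [19.7 32.1] 1.3
bottle area 212.5 cen [386.5 247.9  95. ] rect [385.3 243.1] [45.9 49.6] 1.2
jar area 390.0 cen [439.2  35.3  45. ] rect [433.9  33.8] [67.5 67.9] 0.7
dish area 135.5 cen [ 445.8 -388.    18. ] rect [ 445.3 -388.1] [39.1 37.9] 90.0
slide area 121.0 cen [ 392.7 -230.5   24. ] rect [ 391.8 -234.8] [81.8 34.7] 62.1
slidelab area 78.5 cen [ 394.6 -236.9   24. ] rect [ 394.1 -236.8] [47.4 16.7] 63.7
tray2 area 2136.5 cen [587.1 166.2  10. ] rect [588.4 167.3] [194.3 106. ] 84.1
tray3 area 3230.0 cen [ 597.5 -186.9   10. ] rect [ 598.5 -188. ] [293.1 107.1] 89.2
```

The manual's scale: shifts go in units of 100 mm and turns go in units of 5 degrees. Converting my numbers, 8.25 degrees is 1.65.

```bash
python3 drive.py '{"tx":[0,0,0,0,0,0,0,0],"ty":[0,0,0,0,0,0,0,0],"tz":[0,0,0,0,0,0,0,0],"rx":[0,0,0,0,0,0,0,0],"ry":[0,0,0,0,0,0,0,0],"rz":[1.65,1.65,1.65,1.65,1.65,1.65,1.65,1.65]}' 91 10
python3 drive.py '{"tx":[-0.45,-0.45,-0.45,-0.45,-0.45,-0.45,-0.45,-0.45],"ty":[0.2,0.2,0.2,0.2,0.2,0.2,0.2,0.2],"tz":[0,0,0,0,0,0,0,0],"rx":[0,0,0,0,0,0,0,0],"ry":[0,0,0,0,0,0,0,0],"rz":[0,0,0,0,0,0,0,0]}'
python3 drive.py '{"tx":[-0.48,-0.48,-0.48,-0.48,-0.48,-0.48,-0.48,-0.48],"ty":[0.06,0.06,0.06,0.06,0.06,0.06,0.06,0.06],"tz":[0,0,0,0,0,0,0,0],"rx":[0,0,0,0,0,0,0,0],"ry":[0,0,0,0,0,0,0,0],"rz":[0,0,0,0,0,0,0,0]}'
```

```text
time_s: 0.9
ee_pos: [232.6, 525.5, 213.4]
ee_rot: [-180.0, 0.1, 89.8]
force: [0.4, 0.0, -0.3]
gripper_width: 90.8
gripper_force: 0.0
time_s: 1.7
ee_pos: [393.7, 164.2, 213.9]
ee_rot: [180.0, -0.0, 90.1]
force: [1.2, 1.8, -0.1]
gripper_width: 91.0
gripper_force: 0.0
time_s: 2.5
ee_pos: [442.0, -219.8, 213.7]
ee_rot: [-180.0, -0.0, 90.1]
force: [0.8, 0.7, 0.3]
gripper_width: 90.9
gripper_force: 0.0
```

```bash
python3 drive.py '{"tx":[-0.42,-0.42,-0.42,-0.42,0],"ty":[0.01,0.01,0.01,0.01,0],"tz":[0,0,0,0,0],"rx":[0,0,0,0,0],"ry":[0,0,0,0,0],"rz":[0,0,0,0,0]}'
python3 - <<'E'
from h import *
from workcell import env
m=env.camera_model("wrist");I=env.grab_frame("wrist");cv2.imwrite("pics/w1.png",I)
print(m); 
E
```

```text
time_s: 3.0
ee_pos: [446.3, -390.4, 212.7]
ee_rot: [-180.0, 0.1, 89.9]
force: [-0.3, 0.4, 0.1]
gripper_width: 91.1
gripper_force: 0.0
{'fx': 322.29126891228583, 'fy': 322.29126891228583, 'cx': 255.75057750684422, 'cy': 195.92540884015503, 'D': array([0.02213005, 0.        , 0.        , 0.        , 0.        ]), 'T': array([[ 9.99994578e-01,  2.63354651e-03,  1.97698246e-03,
         4.46242402e+02],
       [-3.05477015e-03,  9.66073519e-01,  2.58249152e-01,
        -3.18668484e+02],
       [-1.22979925e-03, -2.58253791e-01,  9.66076326e-01,
         3.83511807e+02],
       [ 0.00000000e+00,  0.00000000e+00,  0.00000000e+00,
         1.00000000e+00]])}
```

View pics/w1.png

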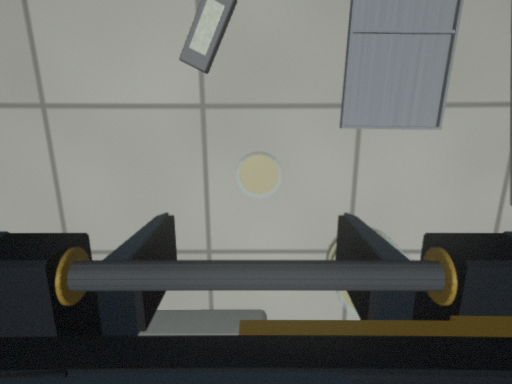

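The wrist view shows the dish at (259,175), the slide box at (208,33), and tray3's end edge from (341,128) to (441,129). I'll measure the dish and that edge.

```bash
python3 - <<'E'
from h import *
from workcell import env
m=env.camera_model("wrist");I=cv2.imread("pics/w1.png").astype(int)
b,g,r=[I[...,i] for i in range(3)]
c=blob((r-b>35).astype(np.uint8),(225,145,300,210)); (x,y),R=cv2.minEnclosingCircle(c)
P=on(m,c[:,0],12); print("agar",on(m,[cen(c)],12)[0],np.ptp(P[:,:2],0))
print("tray corners",on(m,[(340.5,128.5),(441,129.5),(348,33),(454.5,33)],10).round(1))
print(on(m,[(200,30)],24))
E
```

```text
Traceback (most recent call last):
  File "h.py", line 12, in blob
    return max(c,key=cv2.contourArea)
ValueError: max() iterable argument is empty
```

```bash
python3 - <<'E'
from h import *
from workcell import env
m=env.camera_model("wrist");I=cv2.imread("pics/w1.png").astype(int)
b,g,r=[I[...,i] for i in range(3)]
print(I[175,259],I[175,300])
for t in (18,24,30):
  c=blob((r-b>t).astype(np.uint8),(225,145,300,210))
  P=on(m,c[:,0],12); print("agar",on(m,[cen(c)],12)[0],np.ptp(P[:,:2],0))
print("tray corners",on(m,[(340.5,128.5),(441,129.5),(348,33),(454.5,33)],10).round(1))
E
```

```text
[137 164 166] [155 163 161]
agar [ 448.55520388 -388.03029709   12.        ] [45.80809788 45.26046271]
agar [ 448.66197504 -388.08065062   12.        ] [44.6308214  45.24833058]
agar [ 439.64462126 -378.79496396   12.        ] [22.21779031 11.74632665]
tray corners [[ 541.4 -336.4   10. ]
 [ 654.3 -338.1   10. ]
 [ 542.5 -238.3   10. ]
 [ 653.1 -239.6   10. ]]
```

In the tool's units: 40 mm is 0.4, 5 mm is 0.05.

```bash
python3 drive.py '{"tx":[0.02,0,0,0,0,0,0,0],"ty":[0.02,0,0,0,0,0,0,0],"tz":[0.4,0.4,0.4,0.4,0.3,0.11,0.05,0],"rx":[0,0,0,0,0,0,0,0],"ry":[0,0,0,0,0,0,0,0],"rz":[0,0,0,0,0,0,0,0]}'
python3 drive.py '{"tx":[0,0,0,0,0,0,0,0],"ty":[0,0,0,0,0,0,0,0],"tz":[0.02,0,0,0,0,0,0,0],"rx":[0,0,0,0,0,0,0,0],"ry":[0,0,0,0,0,0,0,0],"rz":[0,0,0,0,0,0,0,0]}' 40 12
```

```text
time_s: 3.85
ee_pos: [449.2, -383.6, 8.5]
ee_rot: [180.0, 0.0, 90.1]
force: [-0.7, -0.3, 0.6]
gripper_width: 90.9
gripper_force: 0.0
time_s: 4.65
ee_pos: [448.8, -383.9, 6.3]
ee_rot: [180.0, 0.0, 90.1]
force: [-0.3, 0.2, 3.5]
gripper_width: 55.6
gripper_force: 12.0
```

```bash
python3 drive.py '{"tx":[0,0,0,0.33,0.34,0.33,0.34,0.33],"ty":[0,0,0,0.25,0.25,0.25,0.25,0.25],"tz":[-0.1,-0.3,-0.2,0,0,0,0,0],"rx":[0,0,0,0,0,0,0,0],"ry":[0,0,0,0,0,0,0,0],"rz":[0,0,0,0,0,0,0,0]}'
python3 drive.py '{"tx":[0.34,0,0],"ty":[0.24,0,0],"tz":[0,0,0],"rx":[0,0,0],"ry":[0,0,0],"rz":[0,0,0]}'
```

```text
time_s: 5.45
ee_pos: [574.0, -214.9, 66.3]
ee_rot: [-180.0, -0.0, 90.1]
force: [0.0, -0.2, -0.2]
gripper_width: 55.6
gripper_force: 12.0
time_s: 5.75
ee_pos: [597.4, -181.6, 65.9]
ee_rot: [-180.0, 0.0, 90.3]
force: [-0.1, 0.2, 0.1]
gripper_width: 55.4
gripper_force: 12.0
```

In the tool's units: 15 mm is 0.15, 3 mm is 0.03.

```bash
python3 drive.py '{"tx":[-0.01,0,0,0,0,0,0],"ty":[0,0,0,0,0,0,0],"tz":[0.3,0.15,0.05,0.03,0.02,0.01,0],"rx":[0,0,0,0,0,0,0],"ry":[0,0,0,0,0,0,0],"rz":[0,0,0,0,0,0,0]}'
python3 drive.py '{"tx":[0,0],"ty":[0,0],"tz":[0.005,0],"rx":[0,0],"ry":[0,0],"rz":[0,0]}'
```

```text
time_s: 6.45
ee_pos: [597.6, -183.7, 10.5]
ee_rot: [179.9, 0.0, 90.1]
force: [-0.5, -0.0, -0.4]
gripper_width: 55.7
gripper_force: 12.0
time_s: 6.65
ee_pos: [597.4, -183.5, 9.8]
ee_rot: [180.0, 0.0, 90.1]
force: [-0.2, 1.1, -0.1]
gripper_width: 55.5
gripper_force: 12.0
```

In the tool's units: 0.6 mm is 0.006.

```bash
python3 drive.py '{"tx":[0,0],"ty":[0,0],"tz":[0.006,0],"rx":[0,0],"ry":[0,0],"rz":[0,0]}'
python3 drive.py '{"tx":[0,0,0,0],"ty":[0,0,0,0],"tz":[0,0,0,0],"rx":[0,0,0,0],"ry":[0,0,0,0],"rz":[0,0,0,0]}' 70
python3 drive.py '{"tx":[0,0,0,0,0,0.43,0.43,0.43],"ty":[0,0,0,0,0,-0.21,-0.21,-0.21],"tz":[-0.15,-0.45,-0.45,-0.45,-0.4,0,0,0],"rx":[0,0,0,0,0,0,0,0],"ry":[0,0,0,0,0,0,0,0],"rz":[0,0,0,0,0,0,0,0]}'
python3 drive.py '{"tx":[0.43,0.43,0.43,0.43,0.43,0.43,0.43,0],"ty":[-0.21,-0.21,-0.21,-0.21,-0.21,-0.21,-0.21,0],"tz":[0,0,0,0,0,0,0,0],"rx":[0,0,0,0,0,0,0,0],"ry":[0,0,0,0,0,0,0,0],"rz":[0,0,0,0,0,0,0,0]}' 85
python3 drive.py '{"tx":[0,0],"ty":[0,0],"tz":[0,0],"rx":[0,0],"ry":[0,0],"rz":[0,0]}'
python3 - <<'E'
from h import *
from workcell import env
m=env.camera_model("wrist");I=env.grab_frame("wrist");cv2.imwrite("pics/w2.png",I);T=env.grab_frame("top");cv2.imwrite("pics/t2.png",T)
import pickle;pickle.dump(m,open("w2.pkl","wb"))
cv2.imwrite("pics/c2.png",np.vstack([cv2.resize(I,(400,300)),cv2.resize(T[140:290,100:420],(400,188))]))
E
```

```text
time_s: 6.85
ee_pos: [597.5, -183.4, 9.3]
ee_rot: [180.0, 0.0, 90.1]
force: [-0.4, 0.1, 2.6]
gripper_width: 55.8
gripper_force: 12.0
time_s: 7.25
ee_pos: [597.2, -183.4, 8.7]
ee_rot: [-180.0, -0.0, 90.1]
force: [-0.4, -0.6, -0.3]
gripper_width: 70.3
gripper_force: 0.0
time_s: 8.05
ee_pos: [533.1, -53.5, 199.0]
ee_rot: [180.0, -0.0, 90.0]
force: [0.3, -0.2, 0.1]
gripper_width: 69.7
gripper_force: 0.0
time_s: 8.85
ee_pos: [383.9, 250.3, 199.0]
ee_rot: [-180.0, -0.1, 90.5]
force: [-0.1, -0.0, -0.2]
gripper_width: 85.1
gripper_force: 0.0
time_s: 9.05
ee_pos: [386.7, 245.3, 198.8]
ee_rot: [180.0, 0.0, 90.1]
force: [-0.8, -0.6, 0.3]
gripper_width: 84.9
gripper_force: 0.0
```

View pics/c2.png

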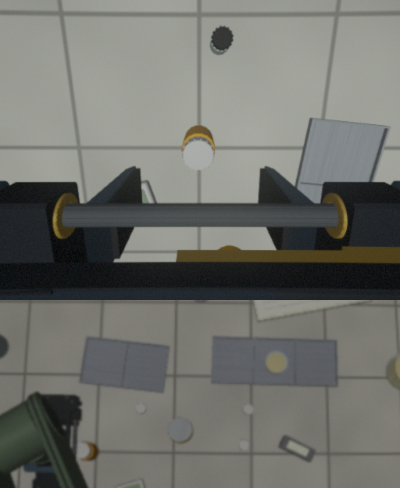

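The dish sits in the middle compartment of tray3. The bottle cap is at (253,197) in the full wrist image, and the vial cap at (284,48).

```bash
python3 - <<'E'
from h import *
import pickle
m=pickle.load(open("w2.pkl","rb"));I=cv2.imread("pics/w2.png").astype(int)
b,g,r=[I[...,i] for i in range(3)]
print(I[198,253],I[180,253],I[198,300],I[48,284])
c=blob(((r<70)&(g<70)).astype(np.uint8),(260,25,310,64));print("vial",on(m,[cen(c)],52)[0],np.ptp(on(m,c[:,0],55)[:,:2],0))
for t in(180,190,200):
  try:c=blob((b>t).astype(np.uint8),(225,170,285,225));(x,y),R=cv2.minEnclosingCircle(c);print("cap",on(m,[cen(c)],95)[0],on(m,[(x,y)],95)[0],np.ptp(on(m,c[:,0],95)[:,:2],0))
  except Exception as e:print(e)
E
```

```text
[170 172 171] [164 168 165] [159 167 166] [54 56 56]
vial [411.59525008 370.15928769  52.        ] [23.40132433 23.79595414]
max() iterable argument is empty
max() iterable argument is empty
max() iterable argument is empty
```

```bash
python3 - <<'E'
from h import *
import pickle
m=pickle.load(open("w2.pkl","rb"));I=cv2.imread("pics/w2.png")
print(on(m,[(234,198),(254,198),(274,198),(254,178),(254,218)],95).round(1))
g=cv2.cvtColor(I[165:225,225:285],cv2.COLOR_BGR2GRAY)
print(cv2.HoughCircles(cv2.resize(g,None,fx=4,fy=4,interpolation=2),cv2.HOUGH_GRADIENT,1,200,param1=60,param2=15,minRadius=60,maxRadius=100)/4+np.array([225,165,0]))
E
```

```text
[[366.9 241.8  95. ]
 [384.6 241.9  95. ]
 [402.3 241.9  95. ]
 [384.6 259.9  95. ]
 [384.6 223.2  95. ]]
[[[253.625      190.875       20.39999962]]]
```

In the tool's units: 12 mm is 0.12, 4 mm is 0.04.

```bash
python3 drive.py '{"tx":[0,0,0,0,0,0,0],"ty":[-0.02,0,0,0,0,0,0],"tz":[0.4,0.4,0.4,0.25,0.12,0.04,0],"rx":[0,0,0,0,0,0,0],"ry":[0,0,0,0,0,0,0],"rz":[0,0,0,0,0,0,0]}'
python3 drive.py '{"tx":[0,0,0,0,0,0,0,0],"ty":[0,0,0,0,0,0,0,0],"tz":[0,0,0,0,0,0,0,0],"rx":[0,0,0,0,0,0,0,0],"ry":[0,0,0,0,0,0,0,0],"rz":[0,0,0,0,0,0,0,0]}' 34 20
```

```text
time_s: 9.85
ee_pos: [384.9, 245.3, 37.7]
ee_rot: [-180.0, 0.0, 90.0]
force: [0.1, -0.3, -0.5]
gripper_width: 85.2
gripper_force: 0.0
time_s: 10.65
ee_pos: [384.4, 246.2, 38.0]
ee_rot: [180.0, -0.0, 90.1]
force: [0.3, -0.7, 2.1]
gripper_width: 41.3
gripper_force: 20.0
```

```bash
python3 drive.py '{"tx":[0,0,0,0,-0.25,-0.37,-0.37,-0.37],"ty":[0,0,0,0,0.15,0.24,0.24,0.24],"tz":[-0.1,-0.3,-0.35,-0.2,0,0,0,0],"rx":[0,0,0,0,0,0,0,0],"ry":[0,0,0,0,0,0,0,0],"rz":[0,0,0,0,0,0,0,0]}'
python3 drive.py '{"tx":[-0.37,-0.37,-0.37,-0.37,-0.3,-0.2,0,0],"ty":[0.24,0.24,0.24,0.24,0.2,0.12,0,0],"tz":[0,0,0,0,0,0,0,0],"rx":[0,0,0,0,0,0,0,0],"ry":[0,0,0,0,0,0,0,0],"rz":[0,0,0,0,0,0,0,0]}'
```

```text
time_s: 11.45
ee_pos: [472.2, 109.0, 133.6]
ee_rot: [180.0, -0.0, 90.2]
force: [0.7, -0.4, -0.3]
gripper_width: 41.7
gripper_force: 20.0
time_s: 12.25
ee_pos: [599.5, -87.3, 132.7]
ee_rot: [-179.9, -0.0, 90.1]
force: [-0.3, 0.5, -0.1]
gripper_width: 41.5
gripper_force: 20.0
```

Target z is about 41 (38 plus 3).

```bash
python3 drive.py '{"tx":[0,0,0,0,0,0,0,0],"ty":[0,0,0,0,0,0,0,0],"tz":[0.35,0.3,0.15,0.06,0.03,0.01,0,0],"rx":[0,0,0,0,0,0,0,0],"ry":[0,0,0,0,0,0,0,0],"rz":[0,0,0,0,0,0,0,0]}'
python3 drive.py '{"tx":[0,0,0,0],"ty":[0,0,0,0],"tz":[0.01,0.005,0,0],"rx":[0,0,0,0],"ry":[0,0,0,0],"rz":[0,0,0,0]}'
```

```text
time_s: 13.05
ee_pos: [600.6, -87.4, 43.8]
ee_rot: [179.9, 0.0, 90.1]
force: [0.7, 0.8, 0.3]
gripper_width: 41.5
gripper_force: 20.0
time_s: 13.45
ee_pos: [600.1, -87.5, 41.3]
ee_rot: [180.0, -0.0, 90.1]
force: [0.5, 0.2, -0.2]
gripper_width: 41.4
gripper_force: 20.0
```

In the tool's units: 0.6 mm is 0.006.

```bash
python3 drive.py '{"tx":[0,0],"ty":[0,0],"tz":[0.006,0],"rx":[0,0],"ry":[0,0],"rz":[0,0]}'
python3 drive.py '{"tx":[0,0,0,0,0],"ty":[0,0,0,0,0],"tz":[0,0,0,0,0],"rx":[0,0,0,0,0],"ry":[0,0,0,0,0],"rz":[0,0,0,0,0]}' 65
python3 drive.py '{"tx":[0,0,0,0,-0.24,-0.24,-0.24,-0.24],"ty":[0,0,0,0,-0.35,-0.35,-0.35,-0.35],"tz":[-0.15,-0.45,-0.45,-0.45,-0.08,0,0,0],"rx":[0,0,0,0,0,0,0,0],"ry":[0,0,0,0,0,0,0,0],"rz":[0,0,0,0,0,0,0,0]}'
python3 drive.py '{"tx":[-0.25,-0.25,0,0,0,0,0,0],"ty":[-0.35,-0.34,0,0,0,0,0,0],"tz":[0,0,0,0,0,0,0,0],"rx":[0,0,0,0,0,0,0,0],"ry":[0,0,0,0,0,0,0,0],"rz":[0,0,1.4,1.4,1.4,1.2,0,0]}'
python3 - <<'E'
from h import *
from workcell import env
m=env.camera_model("wrist");I=env.grab_frame("wrist");cv2.imwrite("pics/w3.png",I)
import pickle;pickle.dump(m,open("w3.pkl","wb"))
T=env.grab_frame("side");cv2.imwrite("pics/s3.png",T)
cv2.imwrite("pics/c3.png",np.vstack([cv2.resize(I,(400,300)),cv2.resize(T[100:350],(560,274))[:,80:480]]))
E
```

```text
time_s: 13.65
ee_pos: [600.1, -87.5, 41.0]
ee_rot: [180.0, -0.0, 90.1]
force: [0.0, 0.2, 1.2]
gripper_width: 41.6
gripper_force: 20.0
time_s: 14.15
ee_pos: [600.1, -87.4, 40.7]
ee_rot: [180.0, -0.0, 90.1]
force: [0.8, -0.7, 0.7]
gripper_width: 64.9
gripper_force: 0.0
time_s: 14.95
ee_pos: [458.8, -184.3, 198.9]
ee_rot: [180.0, 0.0, 90.2]
force: [-0.1, -0.5, -0.4]
gripper_width: 65.2
gripper_force: 0.0
time_s: 15.75
ee_pos: [391.3, -233.9, 198.7]
ee_rot: [-180.0, -0.0, 63.2]
force: [0.0, 0.0, -0.6]
gripper_width: 65.1
gripper_force: 0.0
```

View pics/c3.png

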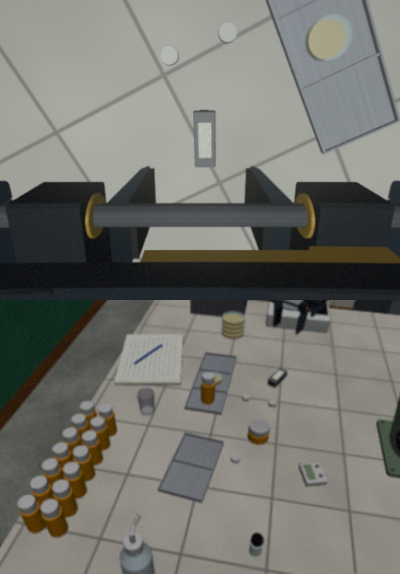

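The bottle stands in the near-end compartment of tray3. The slide box is at (204,139) in the wrist view (scale 400/512) and nearly square with the fingers. I'll measure it.

```bash
python3 - <<'E'
from h import *
import pickle
m=pickle.load(open("w3.pkl","rb"));I=cv2.imread("pics/w3.png").astype(int)
b,g,r=[I[...,i] for i in range(3)]
for t in(110,130):
  c=blob((r<t).astype(np.uint8),(235,130,290,216));R=cv2.minAreaRect(on(m,c[:,0],24)[:,:2].astype(np.float32));print("box",R)
c=blob((r>140).astype(np.uint8),(250,153,272,205));R=cv2.minAreaRect(on(m,c[:,0],24)[:,:2].astype(np.float32));print("label",R)
E
```

```text
box ((412.6455383300781, -204.1414031982422), (8.587491989135742, 28.51803207397461), 56.64352798461914)
box ((395.4551696777344, -237.1243896484375), (83.8372802734375, 31.397066116333008), 64.08220672607422)
label ((395.7551574707031, -238.72280883789062), (50.404052734375, 18.512226104736328), 63.84939956665039)
```

```bash
python3 drive.py '{"tx":[-0.02,0,0,0,0,0,0,0],"ty":[0.054,0,0,0,0,0,0,0],"tz":[0.4,0.45,0.45,0.35,0.15,0.07,0.03,0],"rx":[0,0,0,0,0,0,0,0],"ry":[0,0,0,0,0,0,0,0],"rz":[-0.14,0,0,0,0,0,0,0]}'
python3 drive.py '{"tx":[0,0,0,0,0,0,0],"ty":[0,0,0,0,0,0,0],"tz":[0,0,0,0,0,0,0],"rx":[0,0,0,0,0,0,0],"ry":[0,0,0,0,0,0,0],"rz":[0,0,0,0,0,0,0]}' 22 15
```

```text
time_s: 16.65
ee_pos: [395.8, -238.4, 9.2]
ee_rot: [179.9, 0.0, 63.8]
force: [-0.5, 0.1, -0.2]
gripper_width: 65.1
gripper_force: 0.0
time_s: 17.35
ee_pos: [395.5, -238.2, 9.0]
ee_rot: [180.0, -0.0, 63.8]
force: [0.3, -0.1, 3.9]
gripper_width: 30.1
gripper_force: 15.0
```

```bash
python3 drive.py '{"tx":[0,0,0,0,0,0,0],"ty":[0,0,0,0,0,0,0],"tz":[-0.1,-0.3,-0.2,0,0,0,0],"rx":[0,0,0,0,0,0,0],"ry":[0,0,0,0,0,0,0],"rz":[0,0,-1,-1.6,-1.6,-0.9,0]}'
python3 drive.py '{"tx":[-0.08,-0.1,-0.1,-0.1,-0.1,0,0,0],"ty":[0.35,0.4,0.4,0.4,0.3,0.16,0,0],"tz":[0,0,0,0,0,0,0,0],"rx":[0,0,0,0,0,0,0,0],"ry":[0,0,0,0,0,0,0,0],"rz":[0,0,0,0,0,0,0,0]}'
```

```text
time_s: 18.05
ee_pos: [395.1, -238.0, 69.1]
ee_rot: [-180.0, -0.0, 89.3]
force: [-0.7, -0.1, -1.3]
gripper_width: 30.1
gripper_force: 15.0
time_s: 18.85
ee_pos: [594.6, -288.0, 68.2]
ee_rot: [-179.9, -0.1, 89.3]
force: [-0.5, -0.4, -1.5]
gripper_width: 29.9
gripper_force: 15.0
```

```bash
python3 drive.py '{"tx":[0.015,0,0,0,0,0,0],"ty":[0.02,0,0,0,0,0,0],"tz":[0.3,0.15,0.06,0.025,0.01,0,0],"rx":[0,0,0,0,0,0,0],"ry":[0,0,0,0,0,0,0],"rz":[0,0,0,0,0,0,0]}'
python3 drive.py '{"tx":[0,0,0],"ty":[0,0,0],"tz":[0.008,0.004,0],"rx":[0,0,0],"ry":[0,0,0],"rz":[0,0,0]}'
```

```text
time_s: 19.55
ee_pos: [598.1, -287.3, 15.1]
ee_rot: [179.9, 0.0, 89.3]
force: [-0.1, -0.2, -0.8]
gripper_width: 29.9
gripper_force: 15.0
time_s: 19.85
ee_pos: [597.7, -287.0, 13.1]
ee_rot: [180.0, -0.0, 89.3]
force: [-0.3, 0.5, -1.5]
gripper_width: 30.1
gripper_force: 15.0
```

```bash
python3 drive.py '{"tx":[0,0,0,0],"ty":[0,0,0,0],"tz":[0.006,0.006,0,0],"rx":[0,0,0,0],"ry":[0,0,0,0],"rz":[0,0,0,0]}'
```

```text
time_s: 20.25
ee_pos: [597.8, -287.0, 12.0]
ee_rot: [180.0, 0.0, 89.3]
force: [-1.2, 0.4, 1.5]
gripper_width: 29.7
gripper_force: 15.0
```

In the tool's units: 30 mm is 0.3, -20 mm is -0.2, -0.7 degrees is -0.14.

```bash
python3 drive.py '{"tx":[0,0,0,0],"ty":[0,0,0,0],"tz":[0,0,0,0],"rx":[0,0,0,0],"ry":[0,0,0,0],"rz":[0,0,0,0]}' 55
python3 drive.py '{"tx":[0,0,0,0,0,0.3,0.4,0.4],"ty":[0,0,0,0,0,-0.15,-0.2,-0.2],"tz":[-0.15,-0.45,-0.45,-0.45,-0.37,0,0,0],"rx":[0,0,0,0,0,0,0,0],"ry":[0,0,0,0,0,0,0,0],"rz":[0,0,0,0,0,0,0,0]}'
python3 drive.py '{"tx":[0.4,0.4,0.4,0.4,0.3,0.17,0,0],"ty":[-0.2,-0.2,-0.2,-0.2,-0.15,-0.1,0,0],"tz":[0,0,0,0,0,0,0,0],"rx":[0,0,0,0,0,0,0,0],"ry":[0,0,0,0,0,0,0,0],"rz":[0,0,0,0,0,-0.14,0,0]}' 91
python3 - <<'E'
from h import *
from workcell import env
m=env.camera_model("wrist");I=env.grab_frame("wrist");cv2.imwrite("pics/w4.png",I)
import pickle;pickle.dump(m,open("w4.pkl","wb"))
T=env.grab_frame("top");cv2.imwrite("pics/t4.png",T)
cv2.imwrite("pics/c4.png",np.vstack([I,cv2.resize(T[150:250,150:400],(512,205))]))
E
```

```text
time_s: 20.65
ee_pos: [597.7, -287.0, 11.8]
ee_rot: [180.0, -0.0, 89.3]
force: [0.3, 0.1, -0.8]
gripper_width: 54.7
gripper_force: 0.0
time_s: 21.45
ee_pos: [543.4, -175.5, 200.2]
ee_rot: [179.9, 0.0, 89.2]
force: [0.3, 1.8, -0.9]
gripper_width: 54.9
gripper_force: 0.0
time_s: 22.25
ee_pos: [441.9, 31.8, 199.8]
ee_rot: [179.9, 0.0, 90.1]
force: [-0.7, -0.8, -0.4]
gripper_width: 90.9
gripper_force: 0.0
```

View pics/c4.png

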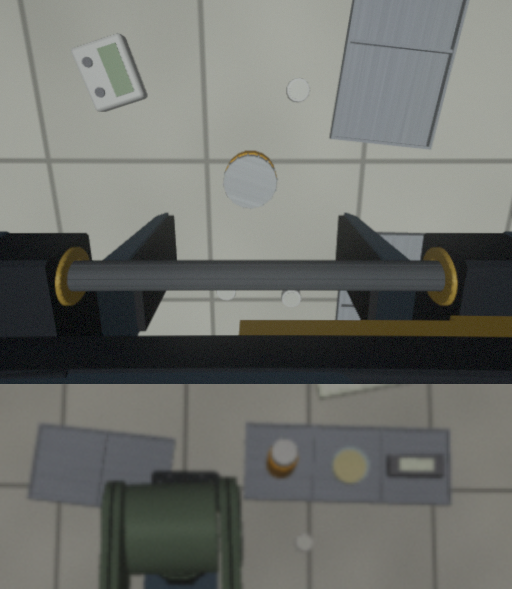

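Tray3 is complete. The jar lid is centred at (250,182). Tray2's end corners are at (331,138) and (430,148), and its divider runs from (350,42) to (452,52).

```bash
python3 - <<'E'
from h import *
import pickle
m=pickle.load(open("w4.pkl","rb"))
print(on(m,[(250,182),(223.5,182),(277,182)],45).round(1)); P=on(m,[(331,138),(430,148),(350,42),(452,52)],10);print(P.round(1))
y=np.radians(-5.9)
for c in((588,167),):
  for s in(-49.5,49.5):print(c[0]-np.sin(y)*s,c[1]+np.cos(y)*s)
E
```

```text
[[435.7  31.5  45. ]
 [408.3  31.5  45. ]
 [463.6  31.5  45. ]]
[[524.8  73.5  10. ]
 [634.7  62.2  10. ]
 [538.  170.1  10. ]
 [642.8 159.9  10. ]]
582.9117694290313 117.76221055269988
593.0882305709687 216.23778944730012
```

In the tool's units: -6 mm is -0.06, 6 mm is 0.06.

```bash
python3 drive.py '{"tx":[0,0,0,0,0,0,0,0],"ty":[-0.06,0,0,0,0,0,0,0],"tz":[0.4,0.45,0.45,0.35,0.15,0.06,0.02,0],"rx":[0,0,0,0,0,0,0,0],"ry":[0,0,0,0,0,0,0,0],"rz":[0,0,0,0,0,0,0,0]}'
python3 drive.py '{"tx":[0,0,0,0,0,0],"ty":[0,0,0,0,0,0],"tz":[0,0,0,0,0,0],"rx":[0,0,0,0,0,0],"ry":[0,0,0,0,0,0],"rz":[0,0,0,0,0,0]}' 50 20
python3 drive.py '{"tx":[0,0,0,0.1,0.17,0.17,0.17,0.15],"ty":[0,0,0,0.2,0.3,0.3,0.3,0.25],"tz":[-0.1,-0.3,-0.2,0,0,0,0,0],"rx":[0,0,0,0,0,0,0,0],"ry":[0,0,0,0,0,0,0,0],"rz":[0,0,0,0.2,0.2,0.2,0.2,0.2]}'
python3 drive.py '{"tx":[0.1,0,0],"ty":[0.14,0,0],"tz":[0,0,0],"rx":[0,0,0],"ry":[0,0,0],"rz":[0,0,0]}'
```

```text
time_s: 23.15
ee_pos: [436.5, 31.5, 11.4]
ee_rot: [179.9, -0.0, 90.0]
force: [-0.6, 0.0, -0.3]
gripper_width: 91.0
gripper_force: 0.0
time_s: 23.75
ee_pos: [435.7, 31.9, 11.1]
ee_rot: [180.0, -0.0, 90.0]
force: [0.3, -0.1, 3.4]
gripper_width: 56.9
gripper_force: 20.0
time_s: 24.55
ee_pos: [574.5, 103.8, 71.2]
ee_rot: [180.0, -0.0, 85.0]
force: [-0.1, 0.7, 0.1]
gripper_width: 57.6
gripper_force: 20.0
time_s: 24.85
ee_pos: [587.0, 111.5, 70.6]
ee_rot: [-179.9, 0.0, 85.0]
force: [-0.2, -0.2, -1.6]
gripper_width: 57.4
gripper_force: 20.0
```

Target (584,117), final z about 14.5.

In the tool's units: 30 mm is 0.3, 15 mm is 0.15.

```bash
python3 drive.py '{"tx":[0.05,0,0,0,0,0,0],"ty":[-0.03,0,0,0,0,0,0],"tz":[0.3,0.15,0.06,0.025,0.01,0,0],"rx":[0,0,0,0,0,0,0],"ry":[0,0,0,0,0,0,0],"rz":[0,0,0,0,0,0,0]}'
python3 drive.py '{"tx":[0,0,0,0],"ty":[0,0,0,0],"tz":[0.007,0.005,0,0],"rx":[0,0,0,0],"ry":[0,0,0,0],"rz":[0,0,0,0]}'
```

```text
time_s: 25.55
ee_pos: [585.9, 117.0, 17.2]
ee_rot: [179.9, -0.0, 85.0]
force: [0.1, 0.1, -1.4]
gripper_width: 57.4
gripper_force: 20.0
time_s: 25.95
ee_pos: [585.4, 117.0, 15.2]
ee_rot: [-180.0, -0.0, 85.0]
force: [-0.8, 0.6, -2.0]
gripper_width: 57.4
gripper_force: 20.0
```

In the tool's units: 0.6 mm is 0.006, 0.5 mm is 0.005.

```bash
python3 drive.py '{"tx":[0,0,0,0],"ty":[0,0,0,0],"tz":[0.006,0.005,0,0],"rx":[0,0,0,0],"ry":[0,0,0,0],"rz":[0,0,0,0]}'
```

```text
time_s: 26.35
ee_pos: [585.4, 117.0, 14.2]
ee_rot: [180.0, -0.0, 85.0]
force: [-0.9, 0.6, 1.1]
gripper_width: 57.8
gripper_force: 20.0
```

```bash
python3 drive.py '{"tx":[0,0,0,0],"ty":[0,0,0,0],"tz":[0,0,0,0],"rx":[0,0,0,0],"ry":[0,0,0,0],"rz":[0,0,0,0]}' 74
python3 drive.py '{"tx":[0,0,0,0,0.3,0.4,0.4,0.4],"ty":[0,0,0,0,-0.2,-0.27,-0.27,-0.27],"tz":[-0.15,-0.45,-0.45,-0.4,-0.1,0,0,0],"rx":[0,0,0,0,0,0,0,0],"ry":[0,0,0,0,0,0,0,0],"rz":[0,0,0,-1,0,0,0,0]}'
python3 drive.py '{"tx":[0.4,0.3,0.2,0.12,0,0],"ty":[-0.27,-0.25,-0.14,-0.07,0,0],"tz":[0,0,0,0,0,0],"rx":[0,0,0,0,0,0],"ry":[0,0,0,0,0,0],"rz":[0,0,0,0,0,0]}' 60
python3 - <<'E'
from h import *
from workcell import env
m=env.camera_model("wrist");I=env.grab_frame("wrist");cv2.imwrite("pics/w5.png",I)
i=I.astype(int)
c=blob((i[...,2]<90).astype(np.uint8),(200,130,310,215));print(cen(c),cv2.boundingRect(c))
for z in(47,55):print("vial",on(m,[cen(c)],z)[0].round(1),np.ptp(on(m,c[:,0],z)[:,:2],0))
T=env.grab_frame("side");cv2.imwrite("pics/s5.png",T)
cv2.imwrite("pics/c5.png",np.vstack([cv2.resize(I,(400,300)),cv2.resize(T[100:350],(560,274))[:,80:480]]))
E
```

```text
time_s: 26.75
ee_pos: [585.5, 116.9, 14.1]
ee_rot: [180.0, -0.0, 85.0]
force: [0.2, 0.7, 0.5]
gripper_width: 74.1
gripper_force: 0.0
time_s: 27.55
ee_pos: [483.3, 268.0, 169.4]
ee_rot: [180.0, -0.0, 90.0]
force: [0.5, 0.6, -0.3]
gripper_width: 74.1
gripper_force: 0.0
time_s: 28.15
ee_pos: [411.9, 368.3, 169.0]
ee_rot: [180.0, 0.0, 90.0]
force: [0.3, 0.1, -0.5]
gripper_width: 60.4
gripper_force: 0.0
[256.13650794 186.95968254] (243, 174, 27, 27)
vial [411.7 370.5  47. ] [24.32971712 24.93700353]
vial [411.7 372.4  55. ] [23.66512776 24.25582556]
```

View pics/c5.png

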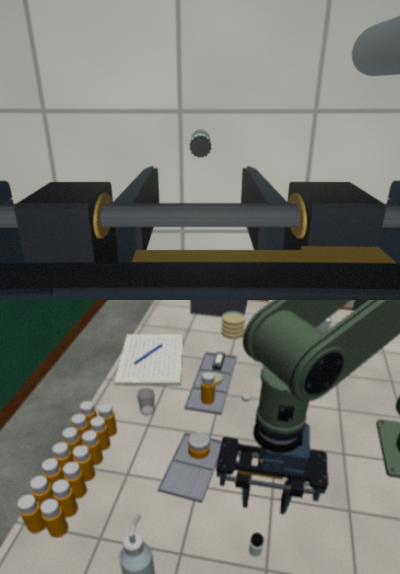

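The jar stands in tray2. The vial cap is centred at (256,187), which puts it at (412,371). The wash bottle is well clear.

In the tool's units: 8 mm is 0.08, 3 mm is 0.03.

```bash
python3 drive.py '{"tx":[0.03,0,0,0,0,0,0],"ty":[0,0,0,0,0,0,0],"tz":[0.4,0.45,0.4,0.2,0.08,0.03,0],"rx":[0,0,0,0,0,0,0],"ry":[0,0,0,0,0,0,0],"rz":[0,0,0,0,0,0,0]}'
python3 drive.py '{"tx":[0,0,0,0,0,0],"ty":[0,0,0,0,0,0],"tz":[0,0,0,0,0,0],"rx":[0,0,0,0,0,0],"ry":[0,0,0,0,0,0],"rz":[0,0,0,0,0,0]}' 18 10
python3 drive.py '{"tx":[0,0,0,-0.2,-0.3,-0.3,-0.3,-0.25],"ty":[0,0,0,0.25,0.35,0.35,0.35,0.3],"tz":[-0.1,-0.35,-0.25,0,0,0,0,0],"rx":[0,0,0,0,0,0,0,0],"ry":[0,0,0,0,0,0,0,0],"rz":[0,0,0,0.2,0.2,0.2,0.2,0.2]}'
python3 drive.py '{"tx":[-0.2,0,0],"ty":[0.2,0,0],"tz":[0,0,0],"rx":[0,0,0],"ry":[0,0,0],"rz":[0,0,0]}'
```

```text
time_s: 28.95
ee_pos: [412.3, 372.0, 13.8]
ee_rot: [179.9, -0.1, 90.0]
force: [-0.5, 0.1, 0.5]
gripper_width: 59.8
gripper_force: 0.0
time_s: 29.55
ee_pos: [411.5, 372.1, 13.4]
ee_rot: [180.0, -0.0, 90.0]
force: [-0.6, 0.2, 2.5]
gripper_width: 25.6
gripper_force: 10.0
time_s: 30.35
ee_pos: [567.9, 229.6, 83.7]
ee_rot: [180.0, -0.0, 84.9]
force: [0.5, 0.5, -0.9]
gripper_width: 25.7
gripper_force: 10.0
time_s: 30.65
ee_pos: [584.4, 209.3, 83.2]
ee_rot: [-180.0, -0.0, 84.9]
force: [-1.2, 0.0, -0.9]
gripper_width: 25.9
gripper_force: 10.0
```

```bash
python3 drive.py '{"tx":[0.07,0,0,0,0,0,0,0],"ty":[0.08,0,0,0,0,0,0,0],"tz":[0.2,0.25,0.12,0.05,0.02,0.01,0,0],"rx":[0,0,0,0,0,0,0,0],"ry":[0,0,0,0,0,0,0,0],"rz":[0,0,0,0,0,0,0,0]}'
python3 drive.py '{"tx":[0,0,0,0],"ty":[0,0,0,0],"tz":[0.007,0.005,0,0],"rx":[0,0,0,0],"ry":[0,0,0,0],"rz":[0,0,0,0]}'
```

```text
time_s: 31.45
ee_pos: [593.6, 216.1, 18.9]
ee_rot: [179.9, -0.0, 85.0]
force: [0.2, 0.0, -0.9]
gripper_width: 25.6
gripper_force: 10.0
time_s: 31.85
ee_pos: [593.1, 215.9, 16.9]
ee_rot: [180.0, -0.0, 85.0]
force: [-0.8, -0.7, -0.7]
gripper_width: 25.7
gripper_force: 10.0
```

```bash
python3 drive.py '{"tx":[0,0,0,0],"ty":[0,0,0,0],"tz":[0.005,0.003,0,0],"rx":[0,0,0,0],"ry":[0,0,0,0],"rz":[0,0,0,0]}'
python3 drive.py '{"tx":[0,0,0,0],"ty":[0,0,0,0],"tz":[0,0,0,0],"rx":[0,0,0,0],"ry":[0,0,0,0],"rz":[0,0,0,0]}' 48
python3 drive.py '{"tx":[0,0,0,0,0.3,0.3,0.3,0.3],"ty":[0,0,0,0,-0.38,-0.38,-0.38,-0.38],"tz":[-0.15,-0.45,-0.45,-0.4,0,0,0,0],"rx":[0,0,0,0,0,0,0,0],"ry":[0,0,0,0,0,0,0,0],"rz":[0,0,0,0,0,0,0,0]}'
python3 drive.py '{"tx":[0.3,0.3,0.4,0.4,0,0],"ty":[-0.2,0,0,0,0,0],"tz":[0,0,0,0,0,0],"rx":[0,0,0,0,0,0],"ry":[0,0,0,0,0,0],"rz":[0,0,0,0,0,0]}'
python3 - <<'E'
from h import *
from workcell import env
I=env.grab_frame("top");T=env.grab_frame("side")
cv2.imwrite("pics/c6.png",np.vstack([cv2.resize(I[60:270,0:470],(800,357)),cv2.resize(T[120:370,40:512],(450,238)).copy() if 0 else cv2.copyMakeBorder(cv2.resize(T[130:370,60:420],(360,240)),0,0,0,440,0)]))
E
```

```text
time_s: 32.25
ee_pos: [593.2, 215.9, 16.4]
ee_rot: [180.0, -0.0, 85.0]
force: [-1.0, -0.1, 3.4]
gripper_width: 25.7
gripper_force: 10.0
time_s: 32.65
ee_pos: [593.1, 215.9, 15.8]
ee_rot: [-180.0, 0.0, 85.0]
force: [0.4, -0.3, 0.2]
gripper_width: 48.0
gripper_force: 0.0
time_s: 33.45
ee_pos: [450.7, 349.6, 161.2]
ee_rot: [180.0, -0.0, 85.0]
force: [0.6, 0.8, 1.0]
gripper_width: 48.1
gripper_force: 0.0
time_s: 34.05
ee_pos: [443.9, 490.0, 160.3]
ee_rot: [-180.0, 0.1, 85.1]
force: [-0.1, -0.4, -0.1]
gripper_width: 48.2
gripper_force: 0.0
```

View pics/c6.png

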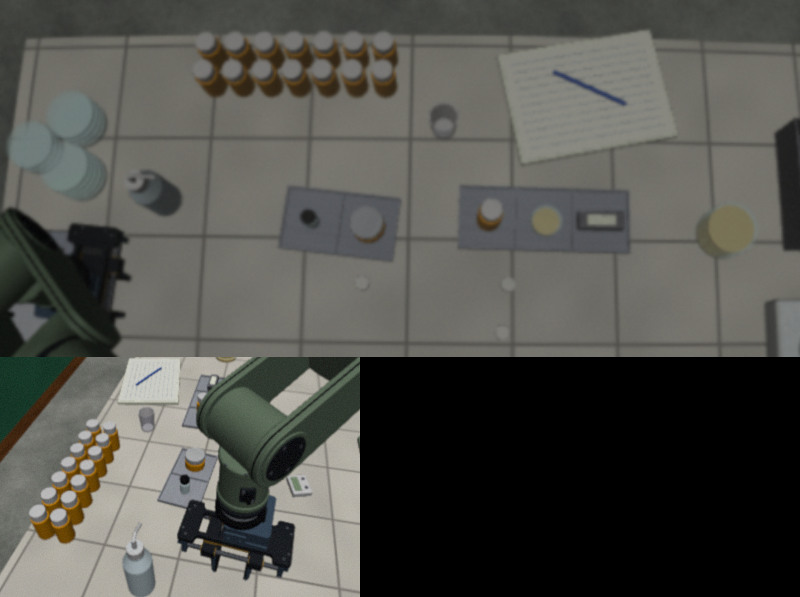

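All five are upright in their compartments: the vial at (310,217), jar (367,224), bottle (490,213), dish (546,220) and slide box (600,220). The wash bottle, dish stack and beaker look undisturbed.

```bash
python3 -c "
from workcell import env
print(env.job_done())"
```

```text
the job is handed in; nothing more can be done
None
```

Both kits are made up and the job was handed in at about 34 s: the last pictures show all five items upright in their compartments and the wash bottle, dish stack and beaker where they stood.

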